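# Seat the sample carousel on the keyed autosampler drive

### The job

Fit the empty sample carousel from the drying mat onto the autosampler: lower it over the drive spindle and, leaning on it only lightly, turn it until its notch finds the drive key and it drops flat onto the drive flange. Then turn carousel and drive together clockwise (seen from above), up to the drive's home stop, so that the index slot in the rim stands at the pointer, and let go. Keep the contact forces between carousel and sampler below 35 N in all, do not drag the drive to its stop before the key is in, and leave the other things on the bench alone.

Things in the scene. Friction and masses are not known exactly. Their poses are not given: they have to be found in the camera images.
- carousel: Round aluminium sample carousel with twelve open bays, 149 mm across, about 0.35 kg, lying flat on a grey drying mat. Origin: centre of its underside; z up, x towards the index slot. Rim, bay walls and central boss (41 mm across) reach z = 30 mm. Underneath, a collar 70 mm across (z = 0 to 9 mm) has a blind central bore 18 mm across, 26 mm deep.
- carousel_grip (a point): Middle of the carousel's black finger grip, on its axis 54 mm above its underside: an upright bar 44 mm long along the carousel's x, 14 mm thick along its y, from z = 30 to 71 mm. Hold it here; keep fingertips above the carousel's z = 32 mm.
- index_slot (a point): Index slot, the one 10 mm gap in the carousel's rim wall: point at the top of the rim, 73 mm out along the carousel's +x, at its z = 30 mm.
- notch (a point): The carousel's only key notch, hidden under it, straight below the index slot: a slot in the collar's underside 10.5 mm wide, 9 mm deep, from 19 mm off the axis out to the collar's edge along +x. Point: 26 mm out, on the underside.
- sampler: Autosampler drive unit, fixed, a pale box 240 x 200 mm, top at 55 mm. Origin: bench level, under the spindle axis; +x points to the dark index pointer (tip 82 mm from the axis, top 92 mm high) on the pick-up port block (93 to 137 mm from the axis, 92 mm high).
- spindle_tip (a point): Tip of the drive's upright steel spindle, on the sampler's axis, 90 mm above the bench. The spindle is 15 mm across and tapers to 6 mm over its top 9 mm.
- flange (a point): Centre of the drive flange's top face, on the axis, 66 mm above the bench; flange 72 mm across. The carousel's underside rests here once keyed; until then it rides on the key's top, 73 mm up. Flange, spindle and key turn together about the axis on a stiff geared drive: about 0.12 N m to turn, stays where left; leaning on the key with over 15 N may drag it. This point does not turn.
- pointer (a point): Tip of the index pointer, 82 mm from the axis, 89 mm up. The drive's one key (8 mm wide, 21 to 31 mm off the axis, 7 mm above the flange) starts at an unmeasured angle, 18 to 67 degrees anticlockwise from above of the pointer. At the clockwise home stop, with the play of notch and bore (about 10 degrees in all) taken up clockwise, slot and pointer line up.
- weight: Bystander: steel 200 g calibration weight with a knob, 30 mm across, 49 mm tall. Leave it where it is. Origin: centre of its underside.
- weighing_bottle: Bystander: small stoppered glass jar, 36 mm across, 50 mm tall. Leave it where it is. Origin: centre of its underside.
- beaker: Bystander: glass beaker, 64 mm across, 85 mm tall. Leave it where it is. Origin: centre of its underside.
- crucible_tray: Bystander: white open tray 85 x 85 x 22 mm with four small white crucibles. Leave it where it is. Origin: centre of its underside.
- tweezers: Bystander: steel crucible tweezers lying flat, 155 mm long. Leave it where it is. Origin: centre of its underside.

How it is judged:
On the way, in this order (a step that is already met when the one before it is completed fails the run):
1. the carousel is lifted off the mat (height (world z) of carousel above 0.03 m), for 0.1 s.
2. the carousel is keyed and seated flat on the drive flange, still short of home (index slot more than 0.12 rad from the pointer) (horizontal distance between carousel and sampler below 0.004 m and z of carousel in the frame of sampler between 0.063 and 0.0685 m and angle between carousel's own z axis and vertical below 0.05 rad and angle between the x axis of carousel and the x axis of sampler, either way round above 0.12 rad), for 0.1 s.
3. carousel and drive are turned home, still fully seated (horizontal distance between carousel and sampler below 0.004 m and z of carousel in the frame of sampler between 0.063 and 0.0685 m and angle between carousel's own z axis and vertical below 0.05 rad and angle between the x axis of carousel and the x axis of sampler, either way round below 0.09 rad and x of index_slot in the frame of sampler above 0.06 m), for 0.2 s.
At the end, for the whole second after the job is handed in: The carousel sits keyed and flat on the drive flange (underside 63 to 68.5 mm above the bench, within 4 mm of the spindle axis, tilt under 0.05 rad), its index slot within 0.09 rad (5 degrees) of the pointer, released and at rest (all of step 3 and contact force between the fingers and carousel below 0.05 N and linear speed of carousel below 0.01 m/s and angular speed of carousel below 0.05 rad/s); the robot touches nothing.
It fails at once if the carousel is pressed or wrenched against the sampler, contact forces added up, with more than 35 N (contact force between carousel and sampler above 35 N).
It fails at once if the carousel is tipped by more than 0.35 rad (angle between carousel's own z axis and vertical above 0.35 rad).
It fails at once if a bystander is moved by more than 20 mm (distance of any of weight, weighing_bottle, beaker, crucible_tray, tweezers from where it was at the start of the episode above 0.02 m).
It also fails if it takes over 72 s, if anything falls off the work surface, if the arm or the gripper's body presses on something with over 40 N, if the wrist force passes 120 N, or if a joint passes its speed limit or range.

### The arm

A 6-joint arm with a two-finger parallel gripper is mounted at the origin on the work surface. World frame = base frame: x ahead of the robot, y to its left, z up, the work surface at z = 0. Lengths are in m, angles in rad, forces in N, time in s.
With the tool pointing down it reaches from about 0.375 to 0.925 m from the base axis. Payload 5.7 kg.
Tool frame: the origin (TCP) lies midway between the tips of the shut fingers; the grasp point (between the pads) lies ctrl.grip_depth behind it (ctrl.grip_depth is the distance from the TCP to the grasp point, in m); z points along the fingers, y is the direction in which the jaws open and shut (so a half turn about z gives the same grasp; the last joint's range is limited). The gripper opens to 85 mm and grips with 20 to 120 N. Pads are 22 mm wide; open, the fingers measure 114 mm over their backs; the gripper's body (76 mm by 85 mm) begins 54 mm behind the grasp point. The pads swing forward as they close: fully open they stand 13 mm farther back than shut.
Start: joints at [1.207, 0.359, 1.51, -0, 1.272, -0.115], TCP at [0.148, 0.581, 0.231] pointing down, gripper open.
Joint ranges: [-2.97, 2.97], [-1.01, 2.36], [0.21, 2.38], [-0.96, 4.11], [0.2, 2.71], [-2.98, 2.98]. Speed limits (rad/s): [2.39, 2.39, 3.14, 3.14, 3.14, 3.14].

### API

Orientations are given as a unit quaternion [x, y, z, w].
In Python, from bench import ctrl, eyes, order gives the robot as it stands. The module is installed in compiled form; this text tells all that it offers.
- The arm moves only by the tool play_rows, never from a script. Its argument "deltas" is a list of rows, each a list of 3 entries, a list of its own where there are three numbers: the shift along the tool's x, y, z in m, then the turn, a rotation vector about the tool's x, y, z in rad, then the opening, from 0 (shut) to 1 (fully open). A call has 1 to 8 rows; each row is the pose to reach, as a shift and turn from the pose measured when the call began, along the tool's axes at that moment; what a row does not reach only later rows make up. A row lasts 1/12 s, in which the tool goes at most 41.7 mm and 7.16 degrees, less where a joint would pass 70% of its speed; a pose out of reach is approached as far as the arm can. A call with a gripper value outside its range is refused whole. The fingers move at their own pace and stop on an object; "squeeze" is the grip in N (left out, the last holds). Time passes only in rows, so rows that repeat a pose let the fingers close. It gives the time, the measured TCP pose, the force and the opening at its end, in the units of the state.
- ctrl.get_obs(): the state, without advancing time (a new reading comes with each control period).
- eyes.read_camera(name): name is "scene" or "top" or "wrist"; returns a dict with "image" (384x512x3 uint8, red, green, blue), "mtx" (3x3 intrinsics, pixels), "xyz" and "orientation" of the camera in the world; the wrist camera has in their place "mount" (4x4, takes a point from camera to tool coordinates, whose origin is the TCP and whose axes are the flange's). Camera axes: x right, y up, looking along -z (the intrinsics and any distortion apply to the point x, -y, -z); pixel columns grow to the right and rows downward; lengths in m; the calibration is good to about 2 mm. A picture is of the moment at which its call begins: read the wrist's pose just before it. There is no depth.
- order.sign_off(): hands the job in, once; it reports no verdict.
The state is a dict: "t": time; "joints": joint angles; "qvel": joint speeds; "joint_efforts": joint torques, N m; "position": TCP position; "tool_rot": TCP orientation; "ft_force": force on the tool from outside, world axes, zero at the start; "wrist_torque": the same for the moment, N m; "grip_width": opening from 0.0 (shut) to 1.0 (fully open).
Only numpy, scipy, OpenCV 4.12 (cv2) and the standard library are available. Lean on these libraries where they do the work, as an engineer would, in place of code of your own. Each camera call takes 0.05 s, during which the arm holds its last target.

## Working session

There is one attempt and no reset: what is moved stays moved. The work goes in short steps, Python scripts to look and compute and a tool call to move; the robot and the scene stay as the last step left them, time stands still between calls to the robot, and variables do not carry over. Pictures are saved under pics/ and viewed, and the job is handed in when it is done.

Besides the shell and the picture viewer there is one more tool, called after "Call:" in YAML: its name, and indented under it one key for each argument. play_rows: Moves the arm, as the interface text tells. Its arguments: {"type":"object","properties":{"deltas":{"type":"array","items":{"type":"array"}},"squeeze":{"type":"number"}},"required":["deltas"]}

```bash
mkdir -p pics; python3 - <<'E'
from bench import ctrl, eyes, order
import cv2,json,numpy as np
o=ctrl.get_obs();print(o, ctrl.grip_depth)
for n in("scene","top","wrist"):
    c=eyes.read_camera(n);cv2.imwrite(f"pics/{n}0.png",cv2.cvtColor(c["image"],cv2.COLOR_RGB2BGR))
    print(n,{k:v for k,v in c.items() if k!="image"})
E
```

```text
{'t': 0.0, 'joints': array([ 1.20689049e+00,  3.59502162e-01,  1.51146383e+00, -8.22119984e-06,
        1.27249926e+00, -1.15083249e-01]), 'qvel': array([-3.07996300e-04, -7.23603649e-05, -5.32906511e-04, -2.46639924e-03,
        1.84072529e-03,  1.86665942e-03]), 'joint_efforts': array([ 2.23881158e-03, -5.27625060e+01, -2.78616750e+01,  1.48982667e-04,
        1.33460260e-02,  3.97790899e-06]), 'position': array([0.1475083 , 0.58086521, 0.23044334]), 'tool_rot': array([ 1.24089345e-01,  9.92270607e-01, -9.10503958e-04, -2.18284466e-04]), 'ft_force': array([-0.77033079,  0.21838132,  1.07185461]), 'wrist_torque': array([ 0.00300081,  0.01047736, -0.01833514]), 'grip_width': 1.003300806029778} 0.0187
scene {'mtx': array([[428.01557371,   0.        , 258.00879387],
       [  0.        , 428.01557371, 189.13609501],
       [  0.        ,   0.        ,   1.        ]]), 'xyz': array([ 1.14560304, -0.88431942,  0.8908224 ]), 'orientation': array([0.41870149, 0.12125137, 0.22832193, 0.8705494 ])}
top {'mtx': array([[363.07550841,   0.        , 252.92592039],
       [  0.        , 363.07550841, 189.00896775],
       [  0.        ,   0.        ,   1.        ]]), 'xyz': array([ 0.48606154, -0.01229876,  1.01706451]), 'orientation': array([-0.05665224,  0.02871377,  0.71016884, -0.70116066])}
wrist {'mtx': array([[282.12251253,   0.        , 255.18256732],
       [  0.        , 282.12251253, 191.57284836],
       [  0.        ,   0.        ,   1.        ]]), 'mount': array([[ 5.59517082e-05,  9.48020180e-01,  3.18210205e-01,
         8.10927905e-02],
       [ 9.99999909e-01, -1.87740187e-04,  3.83487963e-04,
        -9.52080553e-04],
       [ 4.23295171e-04,  3.18210155e-01, -9.48020104e-01,
        -1.41537482e-01],
       [ 0.00000000e+00,  0.00000000e+00,  0.00000000e+00,
         1.00000000e+00]])}
```

View pics/top0.png

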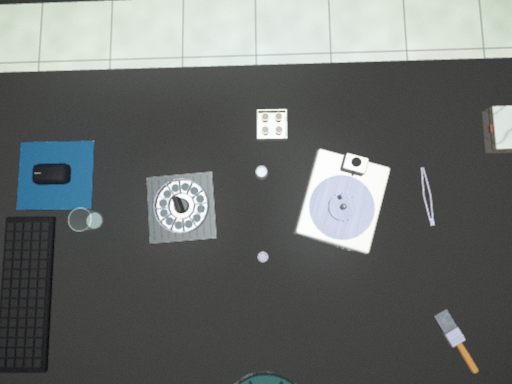

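View pics/scene0.png

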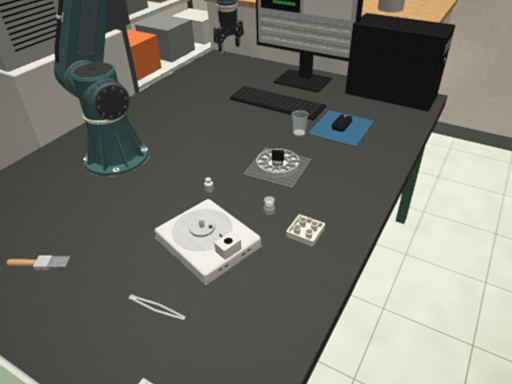

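View pics/wrist0.png

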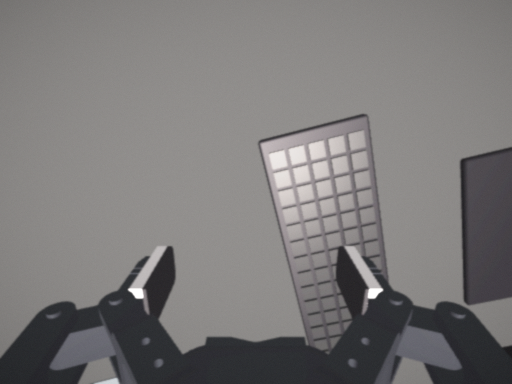

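```bash
cat > h.py <<'E'
from bench import ctrl, eyes, order
import cv2,numpy as np
from scipy.spatial.transform import Rotation as R
F=np.diag([1.,-1,-1])
def pose(n,c=None,o=None):
    c=c or eyes.read_camera(n)
    if n=="wrist":
        o=o or ctrl.get_obs()
        T=np.eye(4);T[:3,:3]=R.from_quat(o["tool_rot"]).as_matrix();T[:3,3]=o["position"]
        M=T@c["mount"];return c,M[:3,:3],M[:3,3]
    return c,R.from_quat(c["orientation"]).as_matrix(),np.array(c["xyz"])
def p2w(P,u,v,z):
    c,Rm,p=P;K=c["mtx"]
    d=Rm@F@np.linalg.solve(K,[u,v,1.]);return p+d*(z-p[2])/d[2]
def w2p(P,X):
    c,Rm,p=P;x=F@Rm.T@(np.asarray(X,float)-p);x=c["mtx"]@x;return x[:2]/x[2]
def crop(P,name,u0,v0,u1,v1,s):
    im=cv2.cvtColor(P[0]["image"],cv2.COLOR_RGB2BGR)[v0:v1,u0:u1]
    cv2.imwrite(f"pics/{name}.png",cv2.resize(im,None,fx=s,fy=s,interpolation=cv2.INTER_CUBIC))
E
python3 - <<'E'
from h import *
P=pose("top")
crop(P,"t_car",140,165,225,250,7)
crop(P,"t_sam",290,145,395,255,5)
E
```

```text
(no output)
```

View pics/t_car.png

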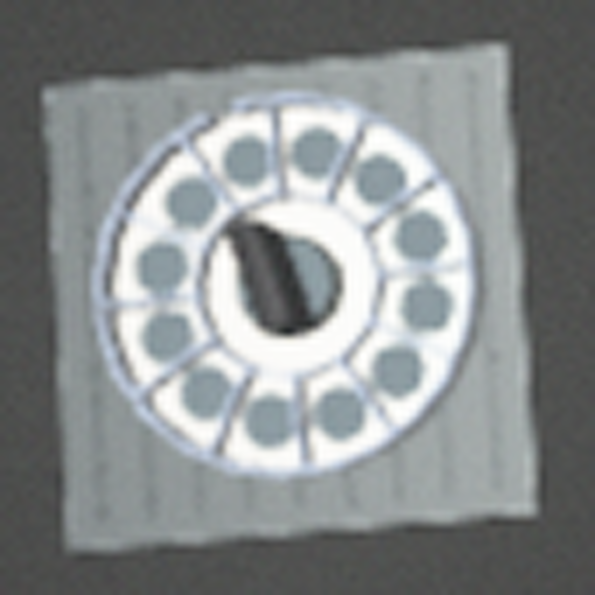

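View pics/t_sam.png

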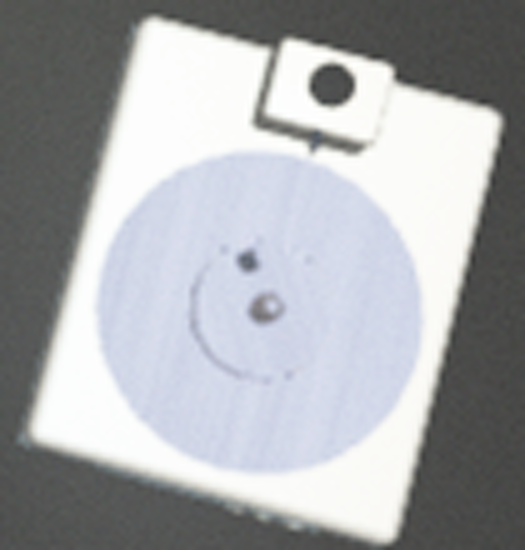

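```bash
python3 - <<'E'
from h import *
P=pose("top")
def q(cx,cy,u0,v0,s,z): return p2w(P,u0+(cx+.5)/s-.5,v0+(cy+.5)/s-.5,z)
c=q(285,284,140,165,7,.03); s=q(222,107,140,165,7,.03)
print("car",c,s,np.degrees(np.arctan2(*(s-c)[1::-1])),np.linalg.norm((s-c)))
g=q(244,230,140,165,7,.071);g2=q(290,325,140,165,7,.071);print(g,g2,(g+g2)/2)
S=lambda x,y,z:q(x,y,290,145,5,z)
print("disk@55",S(260,312,.055)); t=S(270,305,.09);print("spindle tip",t)
p=S(315,151,.09);k=S(248,261,.073);print("pointer",p,"key",k)
for a in (p,k): d=a-t;print(np.degrees(np.arctan2(d[1],d[0])),np.hypot(*d[:2]))
cs=[S(*x,.055) for x in((147,18),(500,115),(392,543),(30,438))];print(cs,np.mean(cs,0))
o=ctrl.get_obs();print(R.from_quat(o["tool_rot"]).as_matrix().round(3))
print(q(79,220,0,0,1,0),p2w(P,262,172,.05),p2w(P,263,257,.049))
E
```

```text
car [0.56457748 0.22640615 0.03      ] [0.63522424 0.25257834 0.03      ] 20.327931657914625 0.07533888477887307
[0.58195615 0.23239123 0.071     ] [0.5458603  0.21438152 0.071     ] [0.56390823 0.22338637 0.071     ]
disk@55 [ 0.55195732 -0.20764156  0.055     ]
spindle tip [ 0.55304501 -0.20569831  0.09      ]
pointer [ 0.63162476 -0.23167109  0.09      ] key [ 0.57724318 -0.19887128  0.073     ]
-18.290149312949826 0.08276087617796288
15.755346600027947 0.02514278536602284
[array([ 0.71094999, -0.15368347,  0.055     ]), array([ 0.65478716, -0.33781061,  0.055     ]), array([ 0.43163681, -0.27049747,  0.055     ]), array([ 0.48742714, -0.08555206,  0.055     ])] [ 0.57120028 -0.2118859   0.055     ]
[[-0.969  0.246 -0.   ]
 [ 0.246  0.969 -0.001]
 [ 0.    -0.001 -1.   ]]
[0.52843426 0.52427829 0.        ] [6.49613349e-01 4.18428791e-04 5.00000000e-02] [0.42368247 0.0008236  0.049     ]
```

```bash
cat >> h.py <<'E'
def plan(x,y,z,cyaw):
    """cyaw: desired carousel-x yaw (deg); tool y = carousel y, tool x = -carousel x; tool z straight down"""
    o=ctrl.get_obs();R0=R.from_quat(o["tool_rot"]);a=np.radians(cyaw)
    tx=-np.array([np.cos(a),np.sin(a),0]);tz=np.array([0,0,-1.]);ty=np.cross(tz,tx)
    Rt=R.from_matrix(np.c_[tx,ty,tz])
    sh=R0.inv().apply(np.array([x,y,z])-o["position"]);rv=(R0.inv()*Rt).as_rotvec()
    print("t",round(o["t"],2),"delta",sh.round(4).tolist(),rv.round(4).tolist(),"F",o["ft_force"].round(2),"g",round(o["grip_width"],3),"pos",o["position"].round(4),"yaw",yaw(o))
def yaw(o):
    m=R.from_quat(o["tool_rot"]).as_matrix();return round(float(np.degrees(np.arctan2(-m[1,0],-m[0,0]))),2)
E
python3 -c "
from h import *
plan(.564,.226,.2,22)"
```

```text
t 0.25 delta [-0.491, -0.2417, 0.031] [-0.0009, -0.0004, -0.6328] F [-0.67  0.17 -0.28] g 1.0 pos [0.1476 0.5812 0.2309] yaw -14.26
```

Call:
play_rows:
  deltas:
    - [[-0.036,-0.018,0.002],[0,0,-0.05],1]
    - [[-0.072,-0.036,0.005],[0,0,-0.1],1]
    - [[-0.108,-0.053,0.007],[0,0,-0.15],1]
    - [[-0.144,-0.071,0.01],[0,0,-0.2],1]
    - [[-0.18,-0.089,0.012],[0,0,-0.25],1]
    - [[-0.216,-0.107,0.014],[0,0,-0.3],1]
    - [[-0.252,-0.125,0.016],[0,0,-0.35],1]
    - [[-0.288,-0.143,0.018],[0,0,-0.4],1]

```text
t: 0.92
position: [0.3927, 0.3702, 0.2129]
tool_rot: [-0.077, 0.997, -0.0, -0.0]
ft_force: [0.2, 0.4, 0.4]
grip_width: 0.999
```

```bash
python3 -c "
from h import *
plan(.564,.226,.2,22)"
```

```text
t 0.92 delta [-0.1472, -0.1687, 0.013] [-0.0007, -0.0004, -0.2301] F [0.15 0.36 0.43] g 0.999 pos [0.3927 0.3702 0.2129] yaw 8.81
```

Call:
play_rows:
  deltas:
    - [[-0.025,-0.028,0.002],[0,0,-0.04],1]
    - [[-0.05,-0.056,0.004],[0,0,-0.08],1]
    - [[-0.075,-0.084,0.006],[0,0,-0.12],1]
    - [[-0.1,-0.113,0.008],[0,0,-0.16],1]
    - [[-0.125,-0.141,0.011],[0,0,-0.2],1]
    - [[-0.147,-0.169,0.013],[0,0,-0.23],1]
    - [[-0.147,-0.169,0.013],[0,0,-0.23],1]

```text
t: 1.5
position: [0.5691, 0.2212, 0.1997]
tool_rot: [-0.189, 0.982, -0.002, 0.001]
ft_force: [-0.8, 0.0, 0.4]
grip_width: 1.002
```

```bash
python3 -c "
from h import *
plan(.564,.226,.2,22)
P=pose('wrist')
crop(P,'w1',0,0,512,384,1.5)
print([w2p(P,(.564,.226,z)) for z in (.03,.075)])
"
```

```text
t 1.5 delta [0.0029, 0.0064, -0.0004] [-0.0037, 0.0021, -0.0029] F [-0.78  0.01  0.43] g 1.002 pos [0.5691 0.2212 0.1997] yaw 21.84
[array([259.61195885, 171.79244219]), array([260.18825767, 183.2765454 ])]
```

View pics/w1.png

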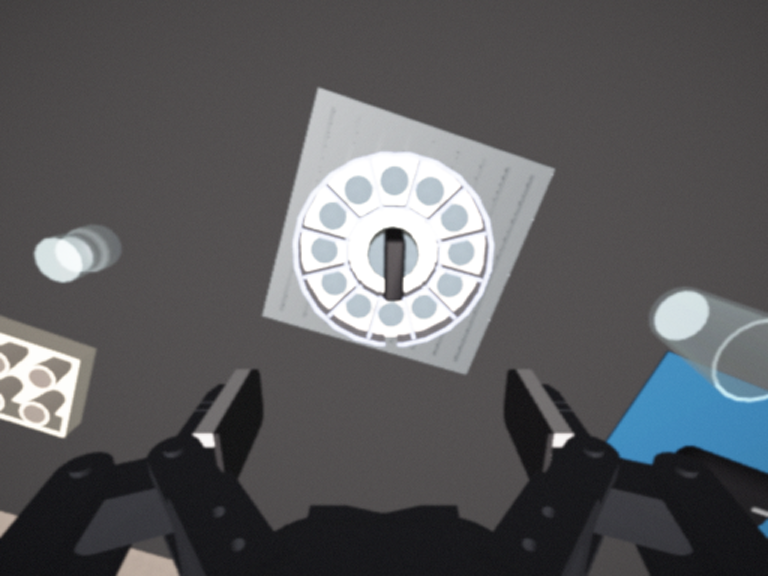

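```bash
python3 -c "
from h import *
plan(.564,.226,.2,22)
P=pose('wrist')
crop(P,'w1c',185,90,345,240,5)
"
```

```text
t 1.55 delta [0.0012, 0.0035, -0.0004] [-0.0014, 0.0001, -0.0042] F [ 0.13 -0.13  0.22] g 0.997 pos [0.5664 0.2232 0.1996] yaw 21.76
```

View pics/w1c.png

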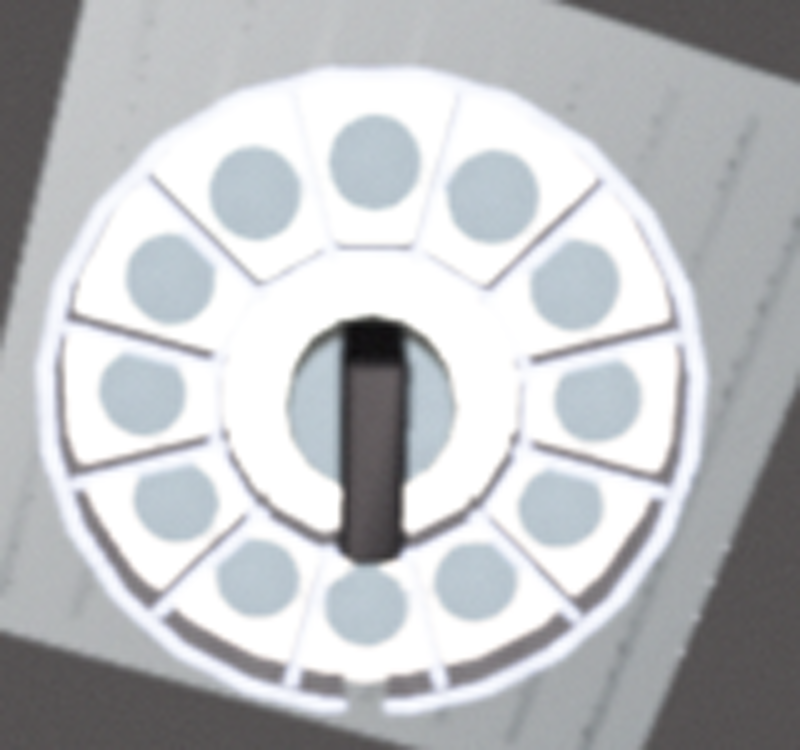

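```bash
python3 -c "
from h import *
P=pose('wrist')
plan(.564,.226,.2,22)
f=lambda x,y,z:p2w(P,185+(x+.5)/5-.5,90+(y+.5)/5-.5,z)
m=.002
a=f(374,363,.071+m);b=f(371,562,.071+m);print((a+b)/2,np.linalg.norm(a-b),np.degrees(np.arctan2(*(b-a)[1::-1])))
s=f(365.5,706,.03+m);t=f(371.5,0+68,.03+m);print(s,(b-a));
cx=[f(x,y,.03+m) for x,y in((38,390),(705,390),(371,68),(371,713))];print((cx[0]+cx[1])/2,(cx[2]+cx[3])/2,np.linalg.norm(cx[0]-cx[1]),np.linalg.norm(cx[2]-cx[3]))
c=(cx[2]+cx[3])/2;d=s-c;print(np.degrees(np.arctan2(d[1],d[0])))
"
```

```text
t 1.65 delta [-0.0007, 0.0003, -0.0004] [0.0001, -0.0016, -0.0018] F [-0.78  0.27 -0.  ] g 1.001 pos [0.5634 0.2255 0.1996] yaw 21.9
[0.56107979 0.22731007 0.073     ] 0.04115776214304144 21.324755356856755
[0.62931968 0.25381656 0.032     ] [0.03833986 0.01496717 0.        ]
[0.55605921 0.22556252 0.032     ] [0.56133425 0.22760259 0.032     ] 0.1499229961907115 0.14947106641998245
21.085752514316624
```

```bash
python3 -c "
from h import *
plan(.564,.2252,.039,21.1)"
```

```text
t 1.65 delta [-0.0007, -0.0005, 0.1606] [0.0001, -0.0016, 0.0139] F [-0.78  0.27 -0.  ] g 1.001 pos [0.5634 0.2255 0.1996] yaw 21.9
```

Call:
play_rows:
  deltas:
    - [[-0.0007,-0.0005,0.025],[0,-0.0016,0.014],1]
    - [[-0.0007,-0.0005,0.05],[0,-0.0016,0.014],1]
    - [[-0.0007,-0.0005,0.075],[0,-0.0016,0.014],1]
    - [[-0.0007,-0.0005,0.1],[0,-0.0016,0.014],1]
    - [[-0.0007,-0.0005,0.12],[0,-0.0016,0.014],1]
    - [[-0.0007,-0.0005,0.12],[0,-0.0016,0.014],1]
    - [[-0.0007,-0.0005,0.12],[0,-0.0016,0.014],1]

```text
t: 2.23
position: [0.5621, 0.2261, 0.0791]
tool_rot: [-0.184, 0.983, 0.0, -0.002]
ft_force: [0.7, 0.1, 0.6]
grip_width: 0.997
```

```bash
python3 -c "
from h import *
plan(.564,.2252,.039,21.1)
P=pose('wrist')
crop(P,'w2',100,60,412,384,2)
print(w2p(P,(.564,.2252,.073)))"
```

```text
t 2.23 delta [-0.0016, -0.0015, 0.0401] [0.0006, -0.003, 0.0014] F [0.67 0.06 0.64] g 0.997 pos [0.5621 0.2261 0.0791] yaw 21.18
[255.30439845 242.57067707]
```

View pics/w2.png

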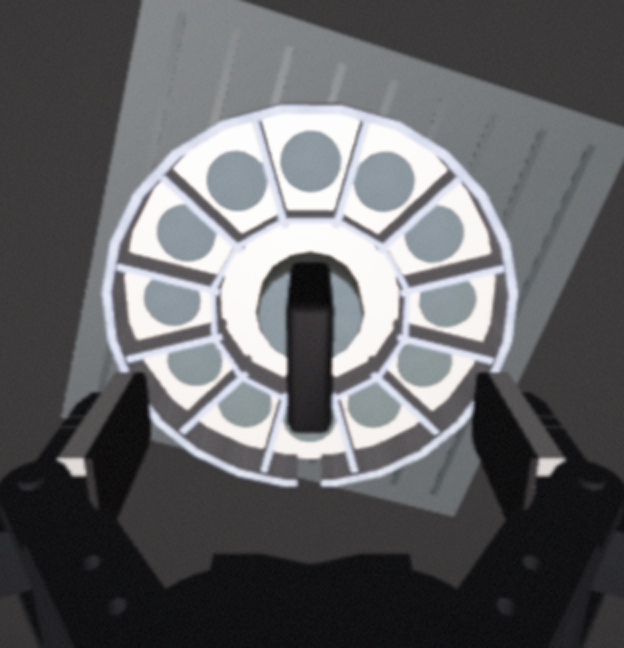

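Call:
play_rows:
  deltas:
    - [[-0.0016,-0.001,0.015],[0,-0.003,0],1]
    - [[-0.0016,-0.001,0.03],[0,-0.003,0],1]
    - [[-0.0016,-0.001,0.04],[0,-0.003,0],1]
    - [[-0.0016,-0.001,0.04],[0,-0.003,0],1]
    - [[-0.0016,-0.001,0.04],[0,-0.003,0],1]
    - [[-0.0016,-0.001,0.04],[0,-0.003,0],1]
    - [[-0.0016,-0.001,0.04],[0,-0.003,0],1]

```text
t: 2.87
position: [0.5662, 0.2262, 0.0415]
tool_rot: [-0.184, 0.983, 0.0, 0.002]
ft_force: [0.4, -0.2, -0.4]
grip_width: 1.001
```

```bash
python3 -c "
from h import *
plan(.564,.2252,.039,21.1)"
```

```text
t 2.87 delta [0.0024, -0.0001, 0.0025] [0.0001, 0.0048, 0.0012] F [ 0.38 -0.22 -0.38] g 1.001 pos [0.5662 0.2262 0.0415] yaw 21.17
```

Call:
play_rows:
  deltas:
    - [[0.0015,0,0.002],[0,0.003,0],1]
    - [[0.0015,0,0.002],[0,0.003,0],1]
    - [[0.0015,0,0.002],[0,0.003,0],0]
    - [[0.0015,0,0.002],[0,0.003,0],0]
    - [[0.0015,0,0.002],[0,0.003,0],0]
    - [[0.0015,0,0.002],[0,0.003,0],0]
    - [[0.0015,0,0.002],[0,0.003,0],0]
    - [[0.0015,0,0.002],[0,0.003,0],0]
  squeeze: 40

```text
t: 3.53
position: [0.5647, 0.2257, 0.0394]
tool_rot: [-0.184, 0.983, 0.0, 0.001]
ft_force: [1.2, -3.6, -4.0]
grip_width: 0.158
```

Call:
play_rows:
  deltas:
    - [[0,0,0],[0,0,0],0]
    - [[0,0,0],[0,0,0],0]
    - [[0,0,0],[0,0,0],0]
    - [[0,0,0],[0,0,0],0]
    - [[0,0,0],[0,0,0],0]
    - [[0,0,0],[0,0,0],0]

```text
t: 4.03
position: [0.5648, 0.2257, 0.0394]
tool_rot: [-0.184, 0.983, 0.0, 0.001]
ft_force: [0.6, 0.1, -0.6]
grip_width: 0.154
```

```bash
python3 -c "
from h import *
plan(.564,.2252,.16,21.1)"
```

```text
t 4.03 delta [0.0007, -0.0002, -0.1206] [0.0003, 0.0018, 0.0011] F [ 0.57  0.15 -0.61] g 0.154 pos [0.5648 0.2257 0.0394] yaw 21.16
```

Call:
play_rows:
  deltas:
    - [[0,0,-0.01],[0,0.001,0],0]
    - [[0,0,-0.025],[0,0.002,0],0]
    - [[0,0,-0.045],[0,0.002,0],0]
    - [[0,0,-0.065],[0,0.002,0],0]
    - [[0,0,-0.085],[0,0.002,0],0]
    - [[0,0,-0.105],[0,0.002,0],0]
    - [[0,0,-0.12],[0,0.002,0],0]
    - [[0,0,-0.125],[0,0.002,0],0]

```text
t: 4.7
position: [0.5656, 0.2259, 0.1673]
tool_rot: [-0.184, 0.983, 0.0, 0.002]
ft_force: [-0.1, -0.5, -3.8]
grip_width: 0.152
```

```bash
python3 -c "
from h import *
plan(.553,-.206,.165,22)
P=pose('scene');crop(P,'s2',120,20,320,270,3)
P=pose('top');crop(P,'t2',130,100,400,270,2.9)
P=pose('wrist');crop(P,'w3',0,0,512,384,1.5)
"
```

```text
t 4.7 delta [0.1677, -0.3982, 0.0018] [-0.0002, 0.0032, -0.0146] F [-0.08 -0.46 -3.77] g 0.152 pos [0.5656 0.2259 0.1673] yaw 21.17
```

View pics/w3.png

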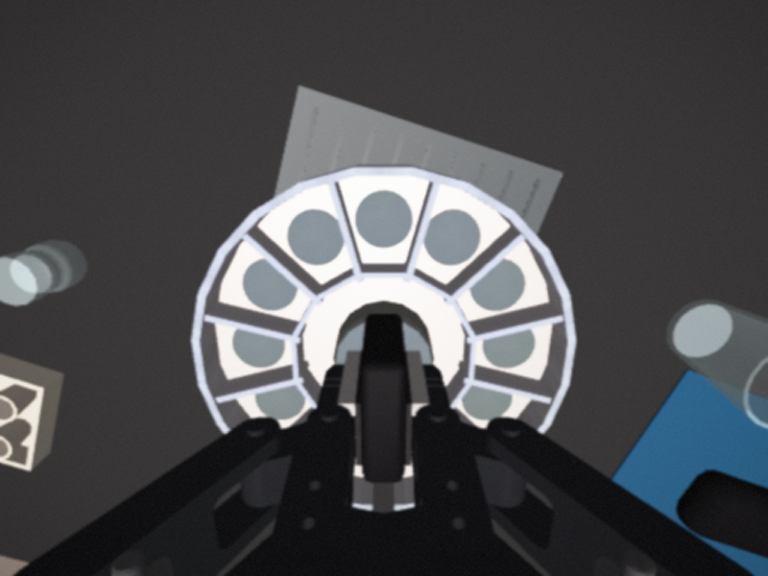

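View pics/t2.png

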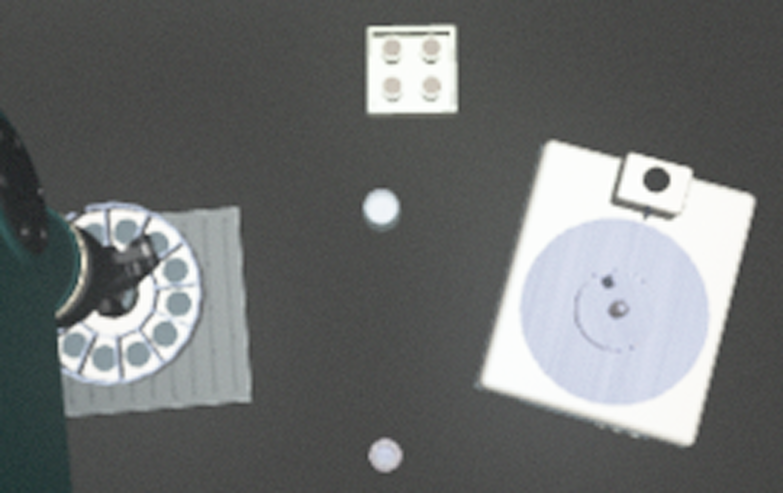

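View pics/s2.png

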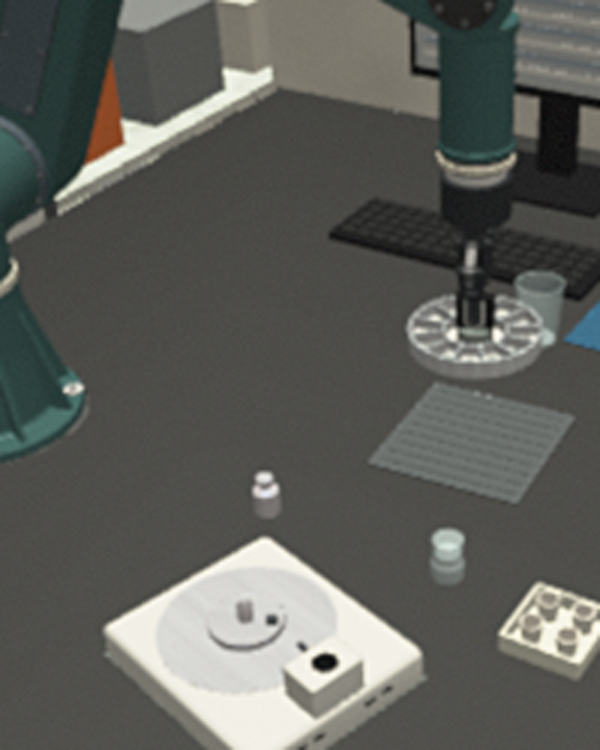

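```bash
python3 -c "
from h import *
plan(.675,-.155,.25,22)
"
```

```text
t 4.85 delta [0.0341, -0.3948, -0.0858] [0.0003, -0.0005, -0.0146] F [-0.14  0.29 -4.96] g 0.158 pos [0.5642 0.2255 0.1643] yaw 21.16
```

Call:
play_rows:
  deltas:
    - [[0.002,-0.015,-0.015],[0,0,0],0]
    - [[0.004,-0.04,-0.03],[0,0,0],0]
    - [[0.006,-0.07,-0.045],[0,0,0],0]
    - [[0.009,-0.1,-0.06],[0,0,0],0]
    - [[0.012,-0.13,-0.07],[0,0,0],0]
    - [[0.015,-0.16,-0.08],[0,0,-0.01],0]
    - [[0.018,-0.19,-0.086],[0,0,-0.014],0]
    - [[0.02,-0.22,-0.086],[0,0,-0.014],0]

```text
t: 5.52
position: [0.625, 0.0116, 0.25]
tool_rot: [-0.191, 0.982, 0.0, -0.001]
ft_force: [1.2, -0.2, -3.8]
grip_width: 0.159
```

```bash
python3 -c "
from h import *
plan(.675,-.155,.25,22)
"
```

```text
t 5.52 delta [0.016, -0.1732, -0.0] [0.0005, -0.0011, -0.0004] F [ 1.23 -0.16 -3.83] g 0.159 pos [0.625  0.0116 0.25  ] yaw 21.98
```

Call:
play_rows:
  deltas:
    - [[0.003,-0.03,0],[0,0,0],0]
    - [[0.006,-0.06,0],[0,0,0],0]
    - [[0.009,-0.09,0],[0,0,0],0]
    - [[0.012,-0.12,0],[0,0,0],0]
    - [[0.014,-0.15,0],[0,0,0],0]
    - [[0.016,-0.173,0],[0,0,0],0]
    - [[0.016,-0.173,0],[0,0,0],0]
    - [[0.016,-0.173,0],[0,0,0],0]

```text
t: 6.18
position: [0.674, -0.156, 0.2474]
tool_rot: [-0.189, 0.982, 0.001, -0.002]
ft_force: [0.8, 0.5, -3.5]
grip_width: 0.157
```

Call:
play_rows:
  deltas:
    - [[0,0,0],[0,0,0],0]
    - [[0,0,0],[0,0,0],0]
    - [[0,0,0],[0,0,0],0]

```text
t: 6.43
position: [0.6733, -0.1547, 0.2465]
tool_rot: [-0.19, 0.982, 0.002, -0.003]
ft_force: [-0.3, 0.2, -4.1]
grip_width: 0.155
```

```bash
python3 -c "
from h import *
plan(.675,-.155,.25,22)
o=ctrl.get_obs()
P=pose('wrist',o=o);crop(P,'w4',0,0,512,384,1.5)
print(P[1].tolist(),P[2].tolist())
print(w2p(P,(.553,-.206,.09)))
plan(.675,-.155,.25,22)
"
```

```text
t 6.43 delta [-0.0015, -0.0009, -0.0035] [0.0046, -0.0054, -0.0017] F [-0.27  0.17 -4.12] g 0.155 pos [ 0.6733 -0.1547  0.2465] yaw 21.9
[[-0.3730672663860282, -0.8817197976372552, -0.28877502178299946], [0.9277967015322142, -0.35327446498142123, -0.11996013095204643], [0.0037543810671895974, -0.3126777108247506, 0.9498518588581033]] [0.5987776645002878, -0.18657238005094423, 0.3884878254917696]
[253.00600478  43.59223769]
t 6.48 delta [-0.0013, -0.0007, -0.003] [0.004, -0.0048, -0.0016] F [-0.08 -0.39 -3.74] g 0.157 pos [ 0.6735 -0.1549  0.247 ] yaw 21.91
```

View pics/w4.png

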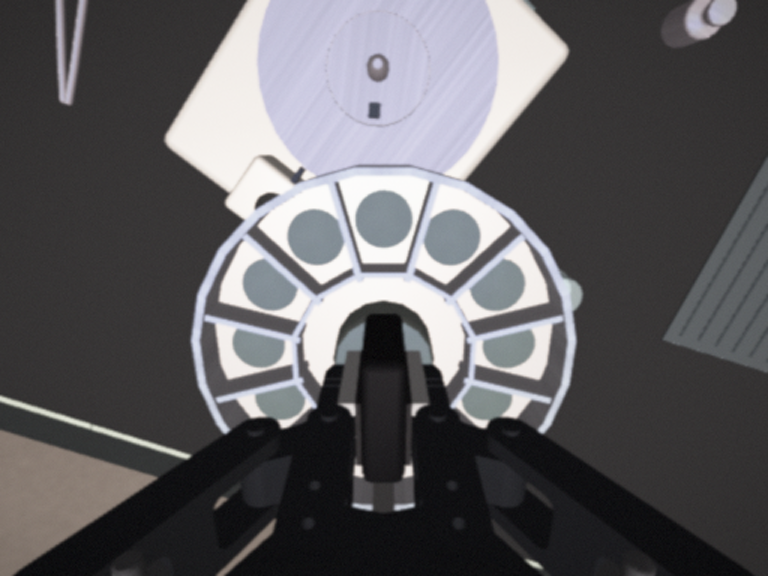

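```bash
python3 -c "
from h import *
o=ctrl.get_obs()
P=pose('wrist',o=o);crop(P,'w5',190,0,310,125,6)
plan(.675,-.155,.25,22)
import pickle;pickle.dump(P,open('P5.pkl','wb'))
"
```

```text
t 6.53 delta [-0.0011, -0.0005, -0.0027] [0.0036, -0.0043, -0.0016] F [-0.74  0.07 -4.  ] g 0.158 pos [ 0.6737 -0.155   0.2473] yaw 21.91
```

View pics/w5.png

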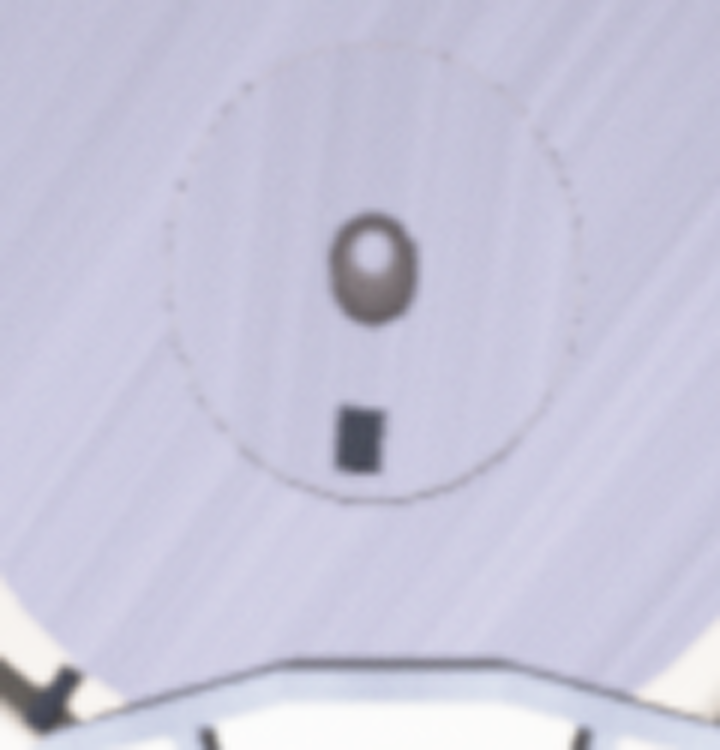

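```bash
cat > m.py <<'E'
from h import *
import pickle
P=pickle.load(open('P5.pkl','rb'))
f=lambda x,y,z:p2w(P,190+(x+.5)/6-.5,0+(y+.5)/6-.5,z)
pts=np.array([f(x,y,.066)[:2] for x,y in((167,271),(581,268),(374,503),(220,117),(183,185),(570,185),(535,130),(575,350),(257,460),(490,462),(183,370),(445,57))])
from scipy.optimize import least_squares
r=least_squares(lambda q:np.hypot(*(pts-q[:2]).T)-q[2],[.55,-.2,.036]);print(r.x,(r.fun*1000).round(1))
c=r.x[:2];t=f(372,250,.09)[:2];print("tip",t)
for n,a,z in(("key",(360.5,438),.073),("ptr",(72,670),.09)):
    w=f(*a,z)[:2]
    for b in(c,t): d=w-b;print(n,w,np.degrees(np.arctan2(d[1],d[0])),np.hypot(*d))
E
python3 m.py
```

```text
[ 0.55253366 -0.20769282  0.03566425] [-0.  -0.3 -0.1  0.1 -0.1  0.5 -0.4  0.7 -0.3 -0.4  0.6 -0.2]
tip [ 0.55200055 -0.20819868]
key [ 0.57706267 -0.20053348] 16.271074349646227 0.025552461522562287
key [ 0.57706267 -0.20053348] 17.00614887554546 0.026208105203641398
ptr [ 0.63042455 -0.23186092] -17.238145780164857 0.08155419739893699
ptr [ 0.63042455 -0.23186092] -16.789715115700744 0.08191596048058769
```

```bash
python3 -c "
from h import *
import pickle
P=pickle.load(open('P5.pkl','rb'))
crop(P,'w6',120,100,392,304,2.9)
"
```

```text
(no output)
```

View pics/w6.png

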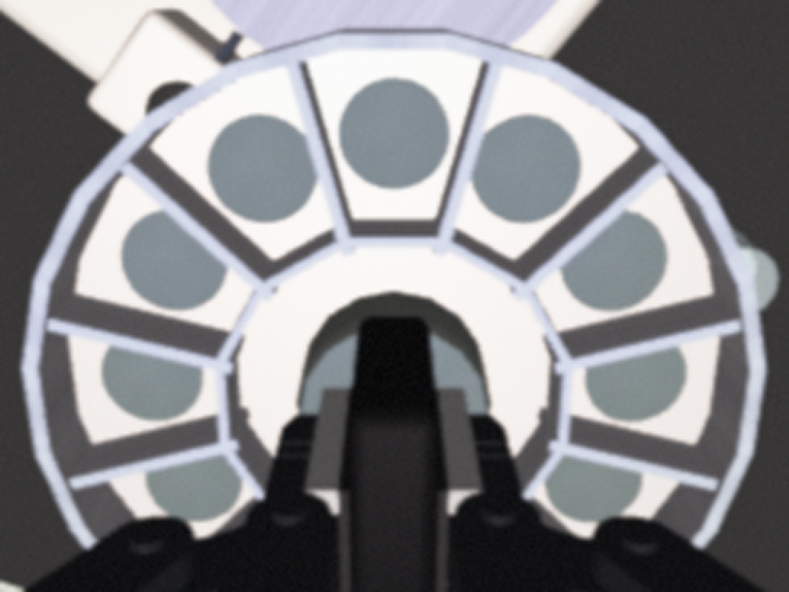

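```bash
cat > m2.py <<'E'
from h import *
import pickle
from scipy.optimize import least_squares
P=pickle.load(open('P5.pkl','rb'));c=P[0];M=np.array(c["mount"]);K=c["mtx"]
pts=[(340,31),(448,31),(250,57),(544,57),(130,145),(656,140),(80,203),(712,195),(34,285),(755,282),(24,370),(765,370),(37,457),(752,460)]
def tool(x,y,h):
    d=M[:3,:3]@F@np.linalg.solve(K,[120+(x+.5)/2.9-.5,100+(y+.5)/2.9-.5,1]);p=M[:3,3];return (p+d*(h-p[2])/d[2])[:2]
for h in(.003,.006,.009):
    a=np.array([tool(x,y,h) for x,y in pts])
    r=least_squares(lambda q:np.hypot(*(a-q[:2]).T)-q[2],[0,0,.0745]);print(h,r.x,np.abs(r.fun).max())
    print("fixed",least_squares(lambda q:np.hypot(*(a-q[:2]).T)-.0745,[0,0]).x)
E
python3 m2.py
```

```text
0.003 [ 0.00250388 -0.00074534  0.0727038 ] 0.0013608019059891258
fixed [ 0.00026257 -0.0007398 ]
0.006 [ 0.00085907 -0.00073831  0.07421278] 0.0013890454009532482
fixed [ 0.00050512 -0.00073739]
0.009 [-0.00078573 -0.00073127  0.07572176] 0.001417289014015083
fixed [ 0.00070071 -0.00073533]
```

```bash
python3 -c "
from h import *
plan(.5527,-.2067,.17,16.8)
"
```

```text
t 6.53 delta [0.1313, -0.0031, 0.0778] [0.0034, -0.0045, 0.0891] F [-0.74  0.07 -4.  ] g 0.158 pos [ 0.6737 -0.155   0.2473] yaw 21.91
```

Call:
play_rows:
  deltas:
    - [[0.025,-0.001,0.005],[0.003,-0.004,0.03],0]
    - [[0.05,-0.001,0.015],[0.003,-0.004,0.06],0]
    - [[0.075,-0.002,0.03],[0.003,-0.004,0.089],0]
    - [[0.1,-0.002,0.045],[0.003,-0.004,0.089],0]
    - [[0.12,-0.003,0.06],[0.003,-0.004,0.089],0]
    - [[0.1313,-0.003,0.072],[0.003,-0.004,0.089],0]
    - [[0.1313,-0.003,0.0778],[0.003,-0.004,0.089],0]
    - [[0.1313,-0.003,0.0778],[0.003,-0.004,0.089],0]

```text
t: 7.2
position: [0.5518, -0.2059, 0.1691]
tool_rot: [-0.146, 0.989, 0.001, -0.001]
ft_force: [1.0, -0.1, -3.7]
grip_width: 0.157
```

Call:
play_rows:
  deltas:
    - [[0,0,0],[0,0,0],0]
    - [[0,0,0],[0,0,0],0]
    - [[0,0,0],[0,0,0],0]

```text
t: 7.45
position: [0.5533, -0.2059, 0.1701]
tool_rot: [-0.146, 0.989, 0.0, 0.0]
ft_force: [-0.9, -0.6, -3.1]
grip_width: 0.157
```

```bash
python3 -c "
from h import *
plan(.5527,-.2067,.135,16.8)
P=pose('scene');crop(P,'s3',140,130,280,290,5)
"
```

```text
t 7.45 delta [0.0009, -0.0006, 0.0351] [0.0004, 0.0002, 0.0006] F [-0.94 -0.59 -3.13] g 0.157 pos [ 0.5533 -0.2059  0.1701] yaw 16.83
```

View pics/s3.png

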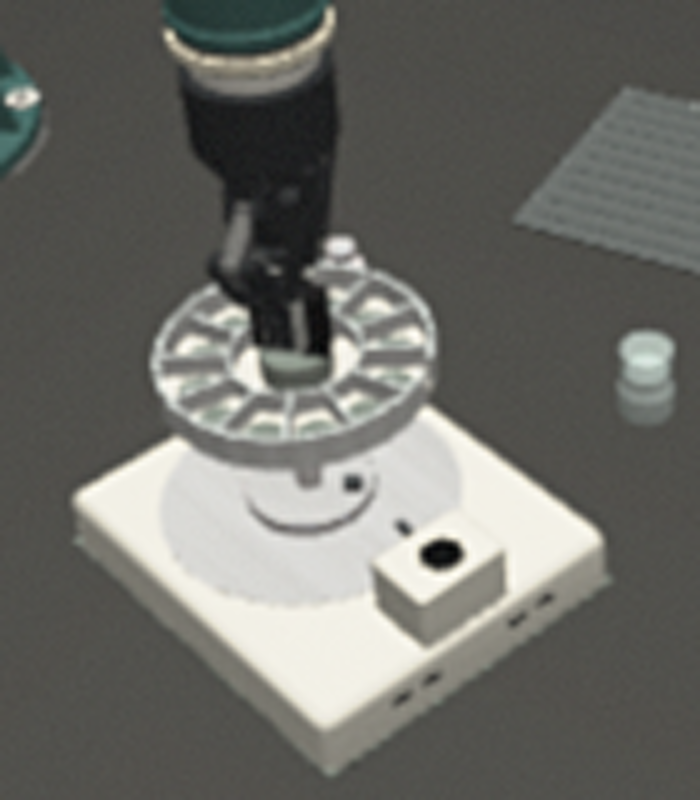

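```bash
python3 -c "
from h import *
P=pose('scene')
th=np.linspace(0,2*np.pi,200)
def ext(x,y,z,r):
    a=np.array([w2p(P,(x+r*np.cos(t),y+r*np.sin(t),z)) for t in th]);a=(a-[140,130]+.5)*5-.5
    return a.min(0).round(1),a.max(0).round(1)
o=ctrl.get_obs();p=o['position'];print(p)
print('flange',ext(.5523,-.2078,.066,.036)); print('car',ext(p[0]-.0003,p[1]-.0009,p[2]-.0065,.0745))
print('car bottom',ext(p[0]-.0003,p[1]-.0009,p[2]-.0365,.0745))
print('tip',(w2p(P,(.5523,-.2078,.09))-[140,130]+.5)*5-.5,'ptr', (w2p(P,(.6306,-.2319,.09))-[140,130]+.5)*5-.5)
"
```

```text
[ 0.55288962 -0.2058825   0.16985809]
flange (array([243.9, 436.8]), array([372.2, 524.7]))
car (array([150.6, 261.3]), array([430.4, 439.3]))
car bottom (array([158.8, 303. ]), array([434. , 482.4]))
tip [303.76057648 448.17025486] ptr [396.19556939 522.43551406]
```

Call:
play_rows:
  deltas:
    - [[0.0006,-0.0008,0.008],[0,0,0],0]
    - [[0.0006,-0.0008,0.016],[0,0,0],0]
    - [[0.0006,-0.0008,0.024],[0,0,0],0]
    - [[0.0006,-0.0008,0.032],[0,0,0],0]
    - [[0.0006,-0.0008,0.038],[0,0,0],0]
    - [[0.0006,-0.0008,0.038],[0,0,0],0]
    - [[0.0006,-0.0008,0.038],[0,0,0],0]
    - [[0.0006,-0.0008,0.038],[0,0,0],0]
  squeeze: 25

```text
t: 8.22
position: [0.5527, -0.2069, 0.1319]
tool_rot: [-0.146, 0.989, 0.0, -0.0]
ft_force: [-1.0, 0.2, -3.8]
grip_width: 0.158
```

Call:
play_rows:
  deltas:
    - [[0,0,0],[0,0,0],0]
    - [[0,0,0],[0,0,0],0]

```text
t: 8.38
position: [0.5531, -0.2071, 0.1324]
tool_rot: [-0.146, 0.989, 0.0, 0.0]
ft_force: [1.7, -0.5, -3.6]
grip_width: 0.156
```

```bash
python3 -c "
from h import *
plan(.5527,-.2067,.12,16.8)
"
```

```text
t 8.38 delta [0.0002, 0.0005, 0.0124] [-0.0, 0.0005, 0.0003] F [ 1.65 -0.5  -3.58] g 0.156 pos [ 0.5531 -0.2071  0.1324] yaw 16.82
```

Call:
play_rows:
  deltas:
    - [[0,0.0004,0.002],[0,0,0],0]
    - [[0,0.0004,0.004],[0,0,0],0]
    - [[0,0.0004,0.006],[0,0,0],0]
    - [[0,0.0004,0.008],[0,0,0],0]
    - [[0,0.0004,0.008],[0,0,0],0]

```text
t: 8.8
position: [0.5526, -0.2066, 0.1238]
tool_rot: [-0.146, 0.989, 0.0, -0.0]
ft_force: [0.1, 0.2, -4.5]
grip_width: 0.16
```

Call:
play_rows:
  deltas:
    - [[0,0,0.0015],[0,0,0],0]
    - [[0,0,0.003],[0,0,0],0]
    - [[0,0,0.0045],[0,0,0],0]
    - [[0,0,0.006],[0,0,0],0]
    - [[0,0,0.006],[0,0,0],0]

```text
t: 9.22
position: [0.5524, -0.2065, 0.1174]
tool_rot: [-0.146, 0.989, 0.0, -0.0]
ft_force: [-0.3, -0.2, -4.2]
grip_width: 0.156
```

```bash
python3 -c "
from h import *
plan(.5527,-.2067,.11,16.8)
"
```

```text
t 9.22 delta [-0.0002, -0.0003, 0.0074] [0.001, -0.0006, 0.0002] F [-0.27 -0.19 -4.18] g 0.156 pos [ 0.5524 -0.2065  0.1174] yaw 16.81
```

Call:
play_rows:
  deltas:
    - [[-0.0002,-0.0002,0.0015],[0,0,0],0]
    - [[-0.0002,-0.0002,0.003],[0,0,0],0]
    - [[-0.0002,-0.0002,0.0045],[0,0,0],0]
    - [[-0.0002,-0.0002,0.006],[0,0,0],0]
    - [[-0.0002,-0.0002,0.006],[0,0,0],0]

```text
t: 9.63
position: [0.5524, -0.2065, 0.1111]
tool_rot: [-0.146, 0.989, 0.001, -0.001]
ft_force: [0.1, 0.4, -3.3]
grip_width: 0.159
```

Call:
play_rows:
  deltas:
    - [[0,0,0.0005],[0,0,0],0]
    - [[0,0,0.001],[0,0,0],0]
    - [[0,0,0.0015],[0,0,0],0]
    - [[0,0,0.0015],[0,0,0],0]

```text
t: 9.97
position: [0.5523, -0.2065, 0.1095]
tool_rot: [-0.146, 0.989, 0.001, -0.001]
ft_force: [0.3, 0.2, -4.4]
grip_width: 0.158
```

```bash
python3 -c "
from h import *
plan(.5527,-.2067,.11,16.8)
"
```

```text
t 9.97 delta [-0.0003, -0.0003, -0.0005] [0.0015, -0.0011, 0.0003] F [ 0.29  0.19 -4.45] g 0.158 pos [ 0.5523 -0.2065  0.1095] yaw 16.82
```

Call:
play_rows:
  deltas:
    - [[-0.0002,-0.0002,0.0004],[0,0,0],0]
    - [[-0.0002,-0.0002,0.0008],[0,0,0],0]
    - [[-0.0002,-0.0002,0.001],[0,0,0],0]

```text
t: 10.22
position: [0.5526, -0.2066, 0.1085]
tool_rot: [-0.146, 0.989, 0.001, -0.001]
ft_force: [0.1, 0.7, -4.8]
grip_width: 0.159
```

Call:
play_rows:
  deltas:
    - [[0,0,0.0004],[0,0,0],0]
    - [[0,0,0.0008],[0,0,0],0]
    - [[0,0,0.001],[0,0,0],0]

```text
t: 10.47
position: [0.5526, -0.2066, 0.1074]
tool_rot: [-0.146, 0.989, 0.001, -0.001]
ft_force: [0.3, 0.2, -4.8]
grip_width: 0.161
```

Call:
play_rows:
  deltas:
    - [[0,0,0.0004],[0,0,0],0]
    - [[0,0,0.0008],[0,0,0],0]
    - [[0,0,0.001],[0,0,0],0]

```text
t: 10.72
position: [0.5526, -0.2066, 0.1063]
tool_rot: [-0.146, 0.989, 0.001, -0.001]
ft_force: [0.4, 0.7, -3.9]
grip_width: 0.155
```

Call:
play_rows:
  deltas:
    - [[0,0,0.0004],[0,0,0],0]
    - [[0,0,0.0008],[0,0,0],0]
    - [[0,0,0.001],[0,0,0],0]

```text
t: 10.97
position: [0.5526, -0.2066, 0.1053]
tool_rot: [-0.146, 0.989, 0.001, -0.001]
ft_force: [-0.1, 0.2, -3.4]
grip_width: 0.158
```

```bash
python3 -c "
from h import *
plan(.5527,-.2067,.11,16.8)
"
```

```text
t 10.97 delta [-0.0001, -0.0002, -0.0047] [0.0016, -0.0012, 0.0003] F [-0.11  0.17 -3.42] g 0.158 pos [ 0.5526 -0.2066  0.1053] yaw 16.82
```

Call:
play_rows:
  deltas:
    - [[0,0,0.0004],[0.001,-0.001,0],0]
    - [[0,0,0.0008],[0.001,-0.001,0],0]
    - [[0,0,0.001],[0.001,-0.001,0],0]

```text
t: 11.22
position: [0.5525, -0.2065, 0.1042]
tool_rot: [-0.146, 0.989, 0.0, -0.0]
ft_force: [-0.3, 0.8, -4.8]
grip_width: 0.157
```

Call:
play_rows:
  deltas:
    - [[0,0,0.0004],[0,0,0],0]
    - [[0,0,0.0008],[0,0,0],0]
    - [[0,0,0.0008],[0,0,0],0]

```text
t: 11.47
position: [0.5525, -0.2065, 0.1033]
tool_rot: [-0.146, 0.989, 0.0, -0.0]
ft_force: [-0.0, -1.2, -4.5]
grip_width: 0.157
```

Call:
play_rows:
  deltas:
    - [[0,0,0.0003],[0,0,0],0]
    - [[0,0,0.0006],[0,0,0],0]
    - [[0,0,0.0006],[0,0,0],0]

```text
t: 11.72
position: [0.5524, -0.2065, 0.1027]
tool_rot: [-0.146, 0.989, 0.0, -0.0]
ft_force: [-0.1, -0.4, -4.4]
grip_width: 0.158
```

```bash
python3 -c "
from h import *
plan(.5527,-.2067,.11,16.8)
P=pose('scene');crop(P,'s4',140,130,280,290,5)
P=pose('wrist');crop(P,'w7',0,0,512,384,1.5)
"
```

```text
t 11.72 delta [-0.0002, -0.0003, -0.0073] [0.0008, -0.0004, 0.0003] F [-0.09 -0.4  -4.36] g 0.158 pos [ 0.5524 -0.2065  0.1027] yaw 16.82
```

View pics/s4.png

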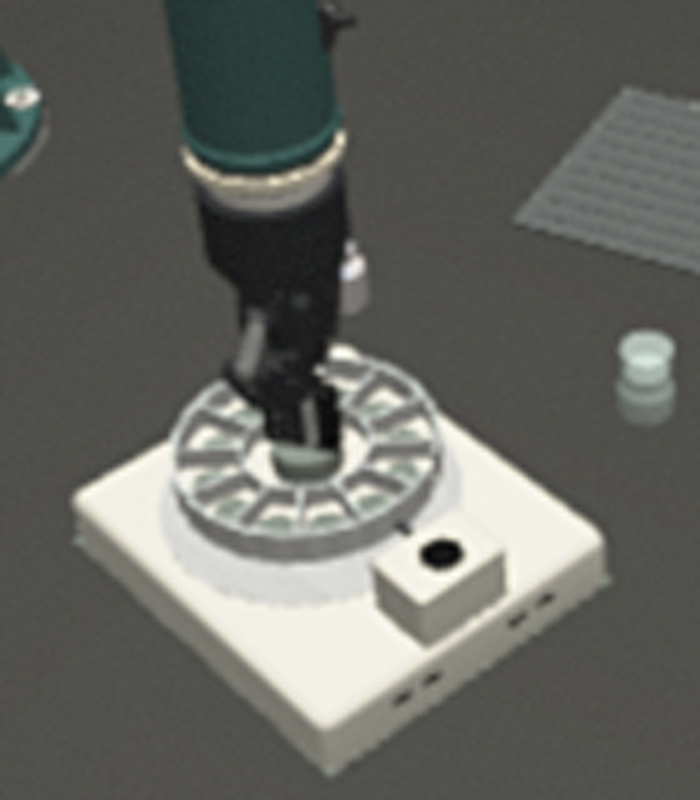

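View pics/w7.png

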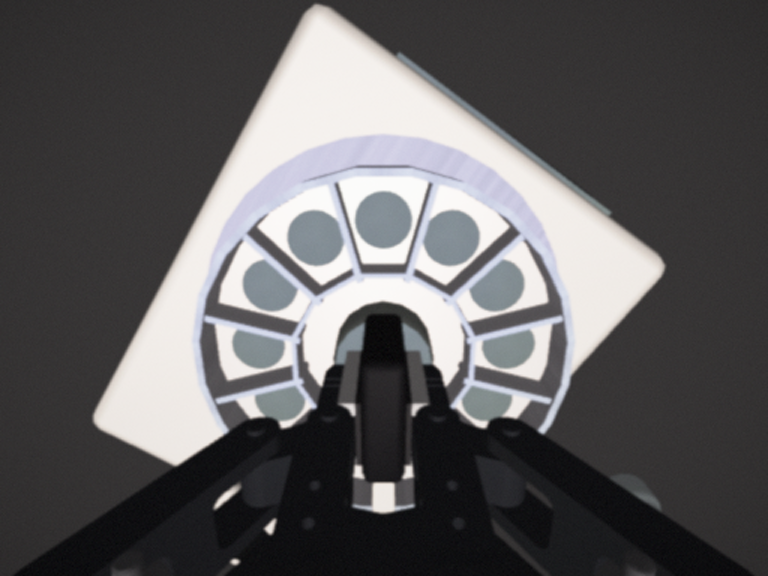

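Call:
play_rows:
  deltas:
    - [[0,0,0.0003],[0,0,0],0]
    - [[0,0,0.0006],[0,0,0],0]
    - [[0,0,0.0006],[0,0,0],0]

```text
t: 12.07
position: [0.5526, -0.2065, 0.1025]
tool_rot: [-0.146, 0.989, 0.0, -0.0]
ft_force: [-0.8, 0.7, 0.2]
grip_width: 0.156
```

Call:
play_rows:
  deltas:
    - [[0,0,0.0003],[0,0,0],0]
    - [[0,0,0.0006],[0,0,0],0]
    - [[0,0,0.0006],[0,0,0],0]

```text
t: 12.32
position: [0.5527, -0.2066, 0.1024]
tool_rot: [-0.146, 0.989, 0.0, 0.0]
ft_force: [-2.8, 1.6, 4.8]
grip_width: 0.157
```

Call:
play_rows:
  deltas:
    - [[0,0,-0.0001],[0,0,0],0]
    - [[0,0,-0.0001],[0,0,0],0]
    - [[0,0,-0.0001],[0,0,0.02],0]
    - [[0,0,-0.0001],[0,0,0.04],0]
    - [[0,0,-0.0001],[0,0,0.06],0]
    - [[0,0,-0.0001],[0,0,0.08],0]
  squeeze: 40

```text
t: 12.82
position: [0.5527, -0.2062, 0.1025]
tool_rot: [-0.105, 0.994, 0.0, 0.0]
ft_force: [-0.1, 2.1, 1.6]
grip_width: 0.156
```

```bash
python3 -c "
from h import *
plan(.5529,-.2067,.1025,-17)
print(ctrl.get_obs()['wrist_torque'])
"
```

```text
t 12.82 delta [-0.0001, -0.0005, 0.0] [0.0009, -0.0001, 0.5081] F [-0.14  2.07  1.59] g 0.156 pos [ 0.5527 -0.2062  0.1025] yaw 12.11
[0.24732221 0.17128661 0.10137083]
```

Call:
play_rows:
  deltas:
    - [[0,-0.0003,0],[0,0,0.025],0]
    - [[0,-0.0003,0],[0,0,0.05],0]
    - [[0,-0.0003,0],[0,0,0.075],0]
    - [[0,-0.0003,0],[0,0,0.1],0]
    - [[0,-0.0003,0],[0,0,0.125],0]
    - [[0,-0.0003,0],[0,0,0.15],0]
    - [[0,-0.0003,0],[0,0,0.15],0]

```text
t: 13.4
position: [0.5527, -0.2062, 0.1025]
tool_rot: [-0.03, 1.0, 0.001, -0.0]
ft_force: [-0.3, 1.2, 0.7]
grip_width: 0.158
```

```bash
python3 -c "
from h import *
plan(.5529,-.2067,.1025,-17)
print(ctrl.get_obs()['wrist_torque'])
P=pose('scene');crop(P,'s5',140,130,280,290,5)
"
```

```text
t 13.4 delta [-0.0001, -0.0005, 0.0] [0.0014, -0.0002, 0.3561] F [-0.34  1.16  0.65] g 0.158 pos [ 0.5527 -0.2062  0.1025] yaw 3.4
[0.3725319  0.11845728 0.02077193]
```

View pics/s5.png

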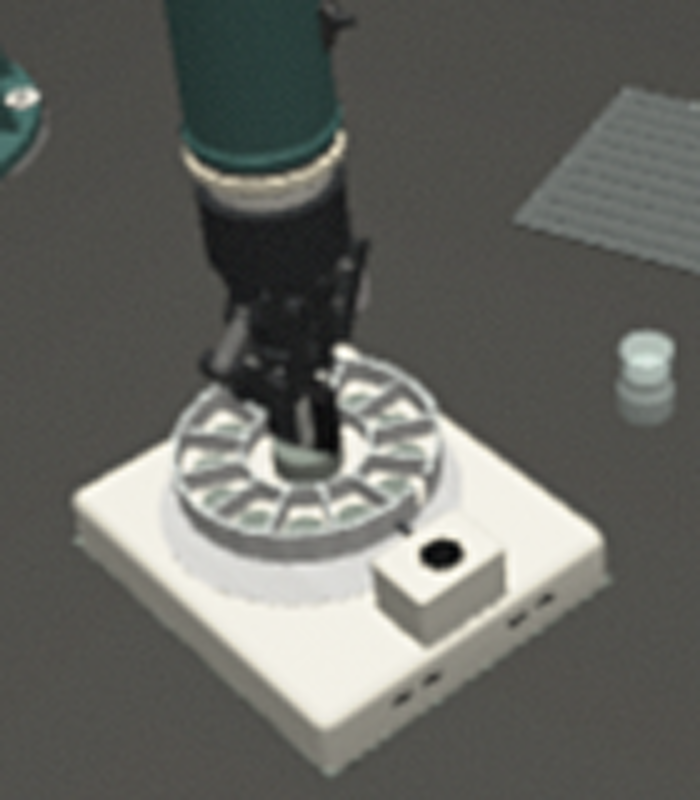

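Call:
play_rows:
  deltas:
    - [[0,-0.0003,0],[0,0,0.03],0]
    - [[0,-0.0003,0],[0,0,0.06],0]
    - [[0,-0.0003,0],[0,0,0.09],0]
    - [[0,-0.0003,0],[0,0,0.12],0]
    - [[0,-0.0003,0],[0,0,0.15],0]
    - [[0,-0.0003,0],[0,0,0.18],0]
    - [[0,-0.0003,0],[0,0,0.2],0]
    - [[0,-0.0003,0],[0,0,0.22],0]

```text
t: 14.12
position: [0.5528, -0.2065, 0.1025]
tool_rot: [0.08, 0.997, 0.001, -0.0]
ft_force: [-0.5, 1.3, 1.2]
grip_width: 0.159
```

```bash
python3 -c "
from h import *
plan(.5529,-.2067,.1025,-17)
print(ctrl.get_obs()['wrist_torque'])
"
```

```text
t 14.12 delta [-0.0001, -0.0002, 0.0] [0.0014, -0.0002, 0.1365] F [-0.48  1.34  1.22] g 0.159 pos [ 0.5528 -0.2065  0.1025] yaw -9.18
[0.32142897 0.08146057 0.13279917]
```

Call:
play_rows:
  deltas:
    - [[0,-0.0001,0],[0.001,0,0.015],0]
    - [[0,-0.0001,0],[0.001,0,0.03],0]
    - [[0,-0.0001,0],[0.001,0,0.045],0]
    - [[0,-0.0001,0],[0.001,0,0.06],0]
    - [[0,-0.0001,0],[0.001,0,0.075],0]

```text
t: 14.53
position: [0.5529, -0.2066, 0.1025]
tool_rot: [0.118, 0.993, 0.0, -0.0]
ft_force: [0.4, 1.6, 0.4]
grip_width: 0.16
```

```bash
python3 -c "
from h import *
plan(.5529,-.2067,.1025,-17)
print(ctrl.get_obs()['wrist_torque'])
"
```

```text
t 14.53 delta [-0.0, -0.0001, 0.0] [0.0005, -0.0001, 0.0602] F [0.44 1.63 0.36] g 0.16 pos [ 0.5529 -0.2066  0.1025] yaw -13.55
[0.43558467 0.08950338 0.14113925]
```

Call:
play_rows:
  deltas:
    - [[0,-0.0001,0],[0,0,0.01],0]
    - [[0,-0.0001,0],[0,0,0.02],0]
    - [[0,-0.0001,0],[0,0,0.025],0]

```text
t: 14.78
position: [0.5529, -0.2066, 0.1025]
tool_rot: [0.131, 0.991, 0.0, 0.0]
ft_force: [1.4, 2.6, 1.2]
grip_width: 0.158
```

```bash
python3 -c "
from h import *
plan(.5529,-.2067,.1025,-17)
print(ctrl.get_obs()['wrist_torque'])
"
```

```text
t 14.78 delta [-0.0001, -0.0001, 0.0] [0.0006, -0.0001, 0.0344] F [1.37 2.59 1.22] g 0.158 pos [ 0.5529 -0.2066  0.1025] yaw -15.03
[0.48969646 0.00410584 0.13266365]
```

Call:
play_rows:
  deltas:
    - [[0,0,0],[0,0,0.006],0]
    - [[0,0,0],[0,0,0.012],0]
    - [[0,0,0],[0,0,0.018],0]

```text
t: 15.03
position: [0.5529, -0.2066, 0.1025]
tool_rot: [0.14, 0.99, 0.0, -0.0]
ft_force: [0.3, 2.1, 0.6]
grip_width: 0.159
```

```bash
python3 -c "
from h import *
plan(.5529,-.2067,.1025,-17)
print(ctrl.get_obs()['wrist_torque'])
"
```

```text
t 15.03 delta [-0.0001, -0.0001, -0.0] [0.0006, -0.0001, 0.0158] F [0.34 2.09 0.62] g 0.159 pos [ 0.5529 -0.2066  0.1025] yaw -16.09
[ 0.46286139 -0.01161346  0.13643083]
```

Call:
play_rows:
  deltas:
    - [[0,0,0],[0,0,0.006],0]
    - [[0,0,0],[0,0,0.012],0]
    - [[0,0,0],[0,0,0.016],0]

```text
t: 15.28
position: [0.5529, -0.2067, 0.1025]
tool_rot: [0.148, 0.989, 0.0, -0.0]
ft_force: [1.2, 1.9, 0.9]
grip_width: 0.159
```

```bash
python3 -c "
from h import *
plan(.5529,-.2067,.1025,-17)
print(ctrl.get_obs()['wrist_torque'])
P=pose('scene');crop(P,'s6',140,130,280,290,5)
P=pose('top');crop(P,'t6',290,130,400,260,5)
"
```

```text
t 15.28 delta [-0.0, -0.0, 0.0] [0.0005, -0.0001, -0.0008] F [1.21 1.86 0.9 ] g 0.159 pos [ 0.5529 -0.2067  0.1025] yaw -17.04
[0.49814209 0.01603247 0.10510902]
```

View pics/s6.png

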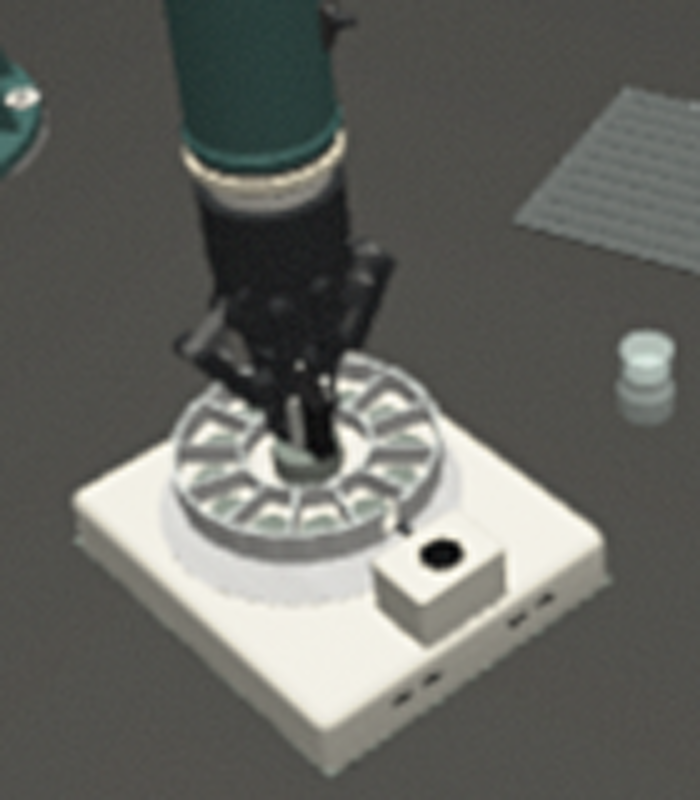

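View pics/t6.png

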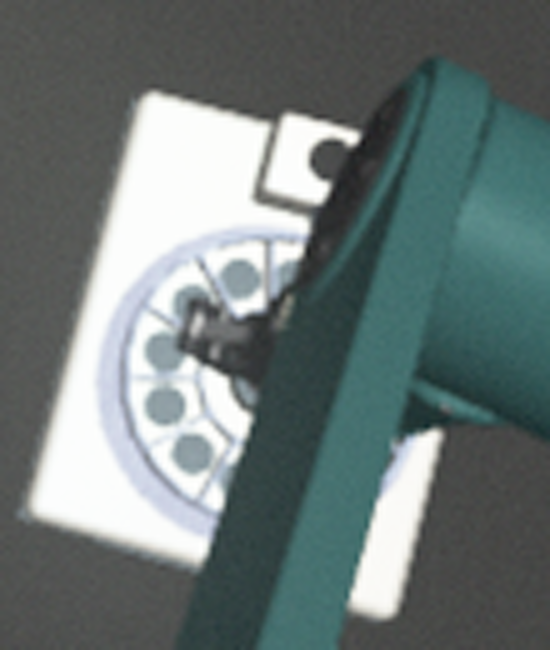

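Call:
play_rows:
  deltas:
    - [[0,0,0],[0,0,0.005],0]
    - [[0,0,0],[0,0,0.01],0]
    - [[0,0,0],[0,0,0.01],0]

```text
t: 15.63
position: [0.5529, -0.2064, 0.1025]
tool_rot: [0.153, 0.988, 0.0, -0.0]
ft_force: [1.2, 3.5, 1.3]
grip_width: 0.155
```

```bash
python3 -c "
from h import *
plan(.5529,-.2067,.1025,-17)
print(ctrl.get_obs()['wrist_torque'])
"
```

```text
t 15.63 delta [-0.0001, -0.0002, -0.0] [0.0009, -0.0002, -0.0109] F [1.17 3.5  1.3 ] g 0.155 pos [ 0.5529 -0.2064  0.1025] yaw -17.62
[ 0.62574584 -0.01501145  0.13021286]
```

Call:
play_rows:
  deltas:
    - [[0,0,0],[0,0,0.005],0]
    - [[0,0,0],[0,0,0.01],0]
    - [[0,0,0],[0,0,0.01],0]

```text
t: 15.88
position: [0.5529, -0.2062, 0.1025]
tool_rot: [0.158, 0.987, 0.001, -0.0]
ft_force: [1.2, 3.6, 0.8]
grip_width: 0.156
```

```bash
python3 -c "
from h import *
plan(.5529,-.2067,.1025,-17)
print(ctrl.get_obs()['wrist_torque'])
"
```

```text
t 15.88 delta [-0.0001, -0.0005, 0.0] [0.0012, -0.0003, -0.0213] F [1.21 3.61 0.77] g 0.156 pos [ 0.5529 -0.2062  0.1025] yaw -18.22
[0.75974578 0.00994269 0.18412571]
```

Call:
play_rows:
  deltas:
    - [[0,-0.0002,0],[0,0,-0.003],0]
    - [[0,-0.0002,0],[0,0,-0.003],0]
    - [[0,-0.0002,0],[0,0,-0.003],0.2]
    - [[0,-0.0002,0],[0,0,-0.003],0.4]
    - [[0,-0.0002,0],[0,0,-0.003],0.7]
    - [[0,-0.0002,0],[0,0,-0.003],1]
    - [[0,-0.0002,0],[0,0,-0.003],1]
    - [[0,-0.0002,0],[0,0,-0.003],1]
  squeeze: 20

```text
t: 16.55
position: [0.5528, -0.2066, 0.1025]
tool_rot: [0.157, 0.988, 0.001, -0.0]
ft_force: [0.3, -0.4, 0.3]
grip_width: 0.897
```

Call:
play_rows:
  deltas:
    - [[0,0,0],[0,0,0],1]
    - [[0,0,0],[0,0,0],1]
    - [[0,0,0],[0,0,0],1]

```text
t: 16.8
position: [0.5529, -0.2066, 0.1025]
tool_rot: [0.157, 0.988, 0.0, 0.0]
ft_force: [-1.1, 0.1, 0.1]
grip_width: 1.002
```

```bash
python3 -c "
from h import *
plan(.5529,-.2067,.2,-17)
P=pose('wrist');crop(P,'w8',0,0,512,384,1.5)
"
```

```text
t 16.8 delta [-0.0, 0.0, -0.0975] [0.0009, -0.0001, -0.0184] F [-1.11  0.09  0.08] g 1.002 pos [ 0.5529 -0.2066  0.1025] yaw -18.05
```

View pics/w8.png

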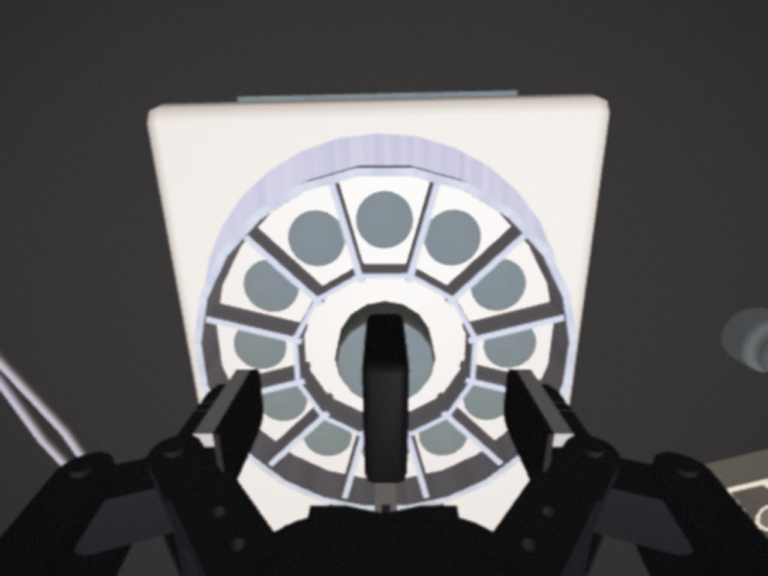

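Released cleanly: the bar stands at (385,420), clear of both pads, and the slot at (385,495). Rise and check.

Call:
play_rows:
  deltas:
    - [[0,0,-0.01],[0,0,0],1]
    - [[0,0,-0.025],[0,0,0],1]
    - [[0,0,-0.045],[0,0,0],1]
    - [[0,0,-0.065],[0,0,0],1]
    - [[0,0,-0.085],[0,0,0],1]
    - [[0,0,-0.1],[0,0,0],1]
    - [[0,0,-0.1],[0,0,0],1]
    - [[0,0,-0.1],[0,0,0],1]

```text
t: 17.52
position: [0.5535, -0.207, 0.2038]
tool_rot: [0.157, 0.988, 0.0, 0.001]
ft_force: [1.1, -0.3, -0.5]
grip_width: 0.997
```

Call:
play_rows:
  deltas:
    - [[0,0,0],[0,0,0],1]
    - [[0,0,0],[0,0,0],1]
    - [[0,0,0],[0,0,0],1]
    - [[0,0,0],[0,0,0],1]

```text
t: 17.85
position: [0.5529, -0.2068, 0.2029]
tool_rot: [0.157, 0.988, 0.0, 0.0]
ft_force: [-0.4, -0.4, 0.8]
grip_width: 0.996
```

```bash
python3 -c "
from h import *
import pickle
o=ctrl.get_obs()
P=pose('wrist',o=o);crop(P,'w9',175,85,335,245,4.9)
pickle.dump(P,open('P9.pkl','wb'))
plan(.5529,-.2067,.2,-17)
P=pose('scene');crop(P,'s7',140,130,280,290,5)
"
```

```text
t 17.9 delta [0.0002, 0.0001, 0.003] [0.0007, 0.0011, -0.0184] F [-0.34 -0.35  0.53] g 1.0 pos [ 0.5531 -0.2068  0.203 ] yaw -18.05
```

View pics/w9.png

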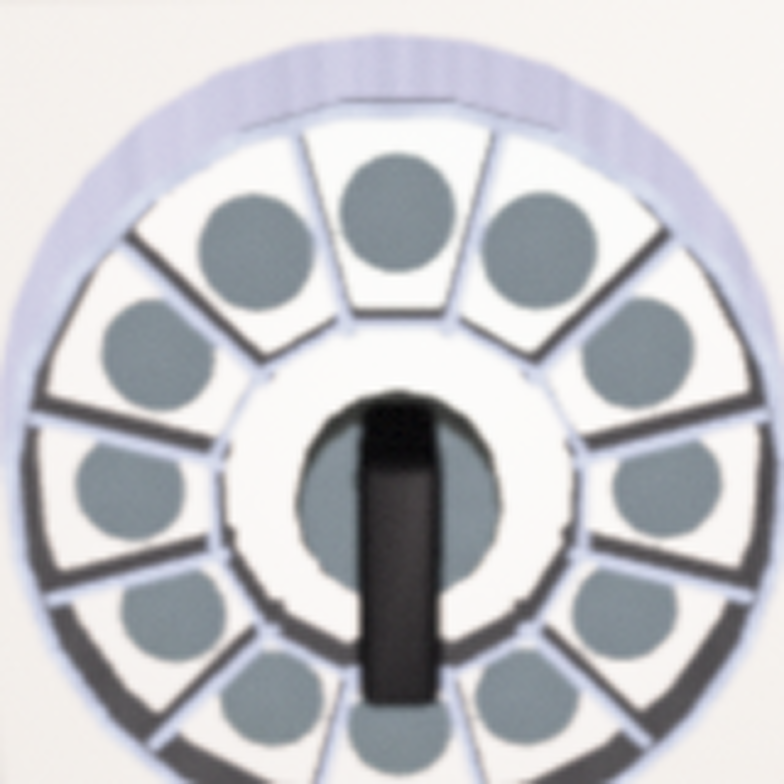

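View pics/s7.png

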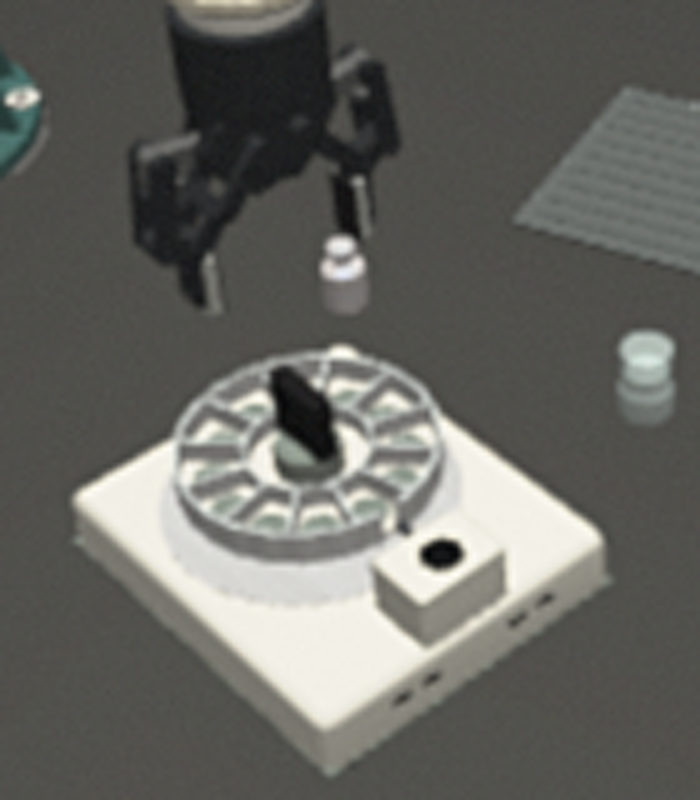

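```bash
python3 -c "
from h import *
import pickle
P=pickle.load(open('P9.pkl','rb'))
crop(P,'w10',205,200,305,300,7)
"
```

```text
(no output)
```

View pics/w10.png

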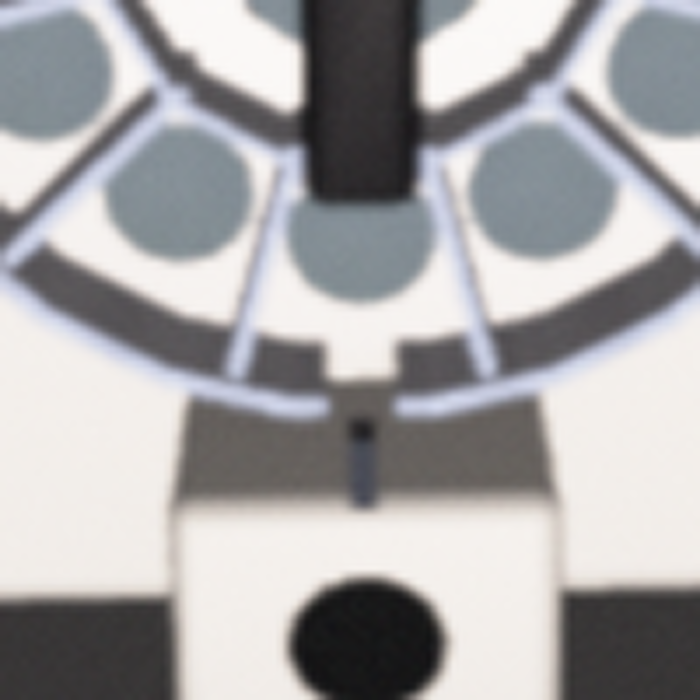

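```bash
python3 -c "
from h import *
print(order.sign_off())"
```

```text
the job is handed in; nothing more can be done
None
```

The carousel is fitted on the autosampler, turned home and released, and I handed the job in at about 18 s of the 72 s allowed. The hand-in gives no verdict, so this rests on my own checks.

**Fitting:** I aimed the notch at the key angle seen by the wrist camera, about 34° anticlockwise of the pointer. The notch dropped straight over the key, so no searching turn was needed. It stopped at the height expected for the flange, about 7 mm below where it would ride on the key, and I pressed on it with about 9 N at most.

**Turning home:** I turned carousel and drive together about 35° clockwise. Wrist torque stayed around 0.13 N m and rose to 0.18 N m at what I took to be the home stop. I backed off slightly and let go.

**Last checks:**
- In the final wrist picture the index slot and pointer tip line up, both at column 362 in the enlarged crop, so they agree within about 1°.
- The gripper's own angle at release read about 1° clockwise of the pointer direction I had measured. That is within the 5° allowed.
- The scene picture shows the carousel flat and the gripper well clear of it. The weight and weighing bottle look unmoved.
- I did not recheck the beaker, tray and tweezers for movement, but nothing was touched on the way.
- The seating height comes from where the arm met resistance, not from a direct measurement.

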